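# Lock the slip bush home in the drill jig

## Robot

A 6-joint arm with a two-finger parallel gripper is mounted at the origin on a cart in front of the work surface, level with it; the furniture and walls round the work are solid. World frame = base frame: x ahead of the robot, y to its left, z up, the work surface at z = 0. Lengths are in m, angles in rad, forces in N, time in s.
With the tool pointing down it reaches from about 0.35 to 0.775 m from the base axis. Payload 5.5 kg.
Tool frame: the origin (TCP) lies at the centre of the arm's flange, where the gripper is bolted on; the fingertips stand 173 mm ahead of it and the grasp point (between the pads) lies 155 mm ahead of it; z points along the fingers, y is the line along which they close (so a half turn about z gives the same grasp; the last joint's range is limited). The gripper opens to 85 mm and grips with 20 to 120 N. Pads are 22 mm wide; open, the fingers measure 114 mm over their backs; the gripper's body (76 mm by 85 mm) begins 54 mm behind the grasp point. The pads swing forward as they close: fully open they stand 13 mm farther back than shut.
Start: joints at [1.082, 0.313, 0.046, 1.304, 0, 1.431], TCP at [0.197, 0.54, 0.405] pointing down, gripper open.
Joint ranges: [-2.76, 2.76], [-0.86, 1.69], [-1.03, 1.26], [-2.2, 2.34], [-1.47, 1.5], [-3.14, 3.14]. Speed limits (rad/s): [2.57, 2.57, 3.14, 3.14, 3.14, 3.14].

## Interface

Orientations are given as a 3x3 rotation matrix whose columns are the frame's x, y, z axes.
In Python, from station import arm, grab_frame, calibration gives the robot as it stands. The module is installed in compiled form; this text tells all that it offers.
- The arm moves only by the tool step_arm, never from a script. Its argument "deltas" is a list of rows, each a list of 7 numbers: the closure, from -1 (fully open) to 1 (shut), then the shift along the world's x, y, z in shares of 250 mm (1.0 is 250 mm), then the turn, a rotation vector about the world's x, y, z in normalised numbers (1 is 180 degrees). A call has exactly 5 rows; each row is the pose to reach, as a shift and turn from the pose commanded when the call began; what a row does not reach only later rows make up. A row lasts 1/12 s, in which the tool goes at most 41.7 mm and 7.16 degrees, less where a joint would pass 70% of its speed; a pose out of reach is approached as far as the arm can. Shift and turn numbers lie between -1 and 1, and a call with a number outside is refused. A call with a gripper value outside its range is refused whole. The fingers move at their own pace and stop on an object; the grip force is fixed at half the most. Time passes only in rows, so rows that repeat a pose let the fingers close, or fill a call up. It gives the time, the measured TCP pose, the force, the opening and the grip force at its end, in the units of the state.
- arm.get_obs(): the state, without advancing time (a new reading comes with each control period).
- grab_frame(name): name is "scene" or "top" or "wrist"; returns the picture (480x640x3 uint8, red, green, blue); there is no depth.
- calibration(name): a dict with "fovy" (degrees; the focal length in pixels is half the picture's height over the tangent of half this angle, whatever the lens; pixels are square), "cx", "cy" (the principal point, pixels), "camera_from_world" (4x4, takes a point from world to camera coordinates). Camera axes: x right, y down, z forward; pixel columns grow to the right and rows downward; lengths in m; the calibration is good to about 2 mm. A picture is of the moment at which its call begins: read the wrist's pose just before it. calibration takes no time and is no camera call; for the wrist camera it gives the pose at the moment of the call.
- arm.sign_off(): hands the job in; it is judged then, once.
The state is a dict: "time_s": time; "joints": joint angles; "dq": joint speeds; "joint_efforts": joint torques, N m; "eef_pos": TCP position; "tcp_rot": TCP orientation; "ft_force": force on the tool from outside, world axes, zero at the start; "torque": the same for the moment, N m; "finger_gap": finger opening in m; "grasp_force": force on a finger pad.
Only numpy, scipy, OpenCV 4.12 (cv2) and the standard library are available. Lean on these libraries where they do the work, as an engineer would, in place of code of your own. Each camera call takes 0.05 s, during which the arm holds its last target. There are 200 camera calls.

## Task

The slip bush of the drill jig still stands proud of the jig plate. With the fingertips alone, push its turning pin round until the notch in the bush's head lies over the lock screw, press the head straight down until it sits fully home on the plate, then push the pin clockwise (seen from above) until the stepped rim has run under the screw's head and stops. Do not pull the bush up out of the jig, leave the other things where they lie, and finish with the hand clear.

Things in the scene. Friction and masses are not known exactly. Their poses are not given: they have to be found in the camera images.
- drill_jig: The drill jig, bolted down, fixed: base 196 x 120 x 8 mm, two side walls, top plate 144 x 120 x 16 mm whose upper face is 60 mm above the work surface; an aluminium puck is clamped under it. Origin: middle of the base's underside, under the bush's axis. Its x axis points from that axis to the lock screw, z up.
- bush_top (a point): Centre of the top face of the bush's head, on its vertical axis (also the jig's axis). The head is a knurled steel disc, 72 mm in diameter, 16 mm thick, with a 14 mm bore. At the start its underside is 17 mm above the plate (this point 93 mm above the work surface); seated, the underside lies on the plate (this point at 76 mm).
- notch (a point): Centre of the round notch (radius 12.5 mm) cut through the full thickness of the head's rim straight across from the turning pin; 42 mm from the axis, at the head's underside. It must lie over the lock screw before the bush can go down: the screw's head has 2.5 mm of play all round in it (3 degrees of turn either way). Elsewhere the head lands on the screw after 1.5 mm.
- lock_screw (a point): Centre of the top of the lock screw's head: fixed to the plate, 42 mm from the bush's axis, head 20 mm in diameter and 6 mm thick, its top 15.5 mm and its underside 9.5 mm above the plate, on a 10 mm shoulder.
- lock_step_end (a point): Point of the bush, 42 mm from its axis, that lies at the lock screw's centre when locked. Counter-clockwise from the notch (seen from above) the rim is cut down to a step 8 mm thick over about 61 degrees, ending at a wall. With the bush seated, turning it clockwise runs this step under the screw's head until the wall meets the screw.
- turning_pin (a point): Where to push: on the centre line of the turning pin, 64 mm from the axis, 20 mm above the head's underside (97 mm above the work surface at the start, 80 seated). The pin is a steel rod 8 mm thick, sticks out of the rim straight across from the notch, rises outward at 20 degrees, ends 86 mm from the axis in a 13 mm ball. About 1 N here turns the bush; it stays where it is left.
- drill_bush (a joint): Turn of the bush about its vertical axis, rad, growing counter-clockwise seen from above, without end stops of its own. 0 (or 2 pi): notch over the lock screw. It starts anywhere between 0.75 and 5.5. Locked: about 1.07 rad (61 degrees) clockwise of the notch position, so -1.07 (or 5.21).
- bush_drop (a joint): How far the bush has been pressed down from its start, m: 0 at the start, 0.017 when seated on the plate, negative when pulled up. It is a snug sliding fit: it does not fall of itself, takes about 6 N to push down, and stays where it is left.
- stud_blank: Plain steel rod, 22 mm in diameter, 120 mm long along its y, lying beside the jig; a bystander. Origin: middle of its underside.
- brass_collar: Brass collar, 32 mm in diameter, 18 mm high, beside the jig; a bystander. Origin: middle of its underside.
- hex_key_1: Black hex key, 39 x 134 x 9 mm, long leg along its y, beside the jig; a bystander. Origin: middle of its underside.
- spanner_13: Combination spanner, 26 x 180 x 5 mm, long along its y, beside the jig; a bystander. Origin: middle of its underside.
- tape_measure: Black tape measure, 64 x 99 x 35 mm, at the right; a bystander. Origin: middle of its underside.
- caliper: Digital caliper, 70 x 253 x 13 mm, at the left front; a bystander. Origin: middle of its underside.

How it is judged:
On the way, in this order (a step that is already met when the one before it is completed fails the run):
1. the notch is turned over the lock screw (horizontal distance between notch and lock_screw below 0.005 m), for 0.05 s.
2. the bush is pressed down onto the plate (value of joint bush_drop above 0.0155 m), for 0.1 s.
3. the step is turned under the lock screw's head, to the stop (horizontal distance between lock_step_end and lock_screw below 0.006 m), for 0.1 s.
At the end, for the whole second after the job is handed in: The bush sits on the plate, held down under the lock screw's head (pressed in at least 14.5 of 17 mm, as the step has 1.5 mm of play under the screw) and is turned clockwise to its stop (within 6 mm at the screw, about 8 degrees), at rest, with the hand clear of it (value of joint bush_drop above 0.0145 m and horizontal distance between lock_step_end and lock_screw below 0.006 m and velocity of joint drill_bush between -0.05 and 0.05 rad/s); the robot touches nothing.
It fails at once if the bush is pulled up out of the jig by more than 4 mm (value of joint bush_drop below -0.004 m).
It fails at once if a bystander is moved by more than 20 mm (distance of any of stud_blank, brass_collar, hex_key_1, spanner_13, tape_measure, caliper from where it was at the start of the episode above 0.02 m).
It also fails if it takes over 64 s, if anything falls off the work surface, if the arm or the gripper's body presses on something with over 40 N, if the wrist force passes 120 N, or if a joint passes its speed limit or range.

## Working session

There is one attempt and no reset: what is moved stays moved. The work goes in short steps, Python scripts to look and compute and a tool call to move; the robot and the scene stay as the last step left them, time stands still between calls to the robot, and variables do not carry over. Pictures are saved under pics/ and viewed, at most 10 in all, crops included, and the job is handed in when it is done.

Besides the shell and the picture viewer there is one more tool, called after "Emit:" by a JSON object that holds its "name" and its "arguments", one argument or row to a line. step_arm: Moves the arm, as the interface text tells. Its arguments: {"type":"object","properties":{"deltas":{"type":"array","items":{"type":"array","items":{"type":"number"}}}},"required":["deltas"]}

```bash
mkdir -p pics; python3 - <<'E'
from station import arm, grab_frame, calibration
import cv2,numpy as np
np.set_printoptions(precision=4,suppress=True)
for n in ["scene","top"]:
    f=grab_frame(n); cv2.imwrite(f"pics/{n}0.png",f[:,:,::-1]); c=calibration(n); print(n,c)
o=arm.get_obs(); print(o)
E
```

```text
scene {'fovy': 43.91697427206824, 'cx': 310.99064629288694, 'cy': 236.64779832516336, 'camera_from_world': array([[ 0.8646, -0.5025, -0.0004, -0.4575],
       [-0.3902, -0.671 , -0.6305,  0.2411],
       [ 0.3165,  0.5453, -0.7762,  1.1778],
       [ 0.    ,  0.    ,  0.    ,  1.    ]])}
top {'fovy': 49.95257720351985, 'cx': 321.6358793381373, 'cy': 239.7420257484311, 'camera_from_world': array([[ 0.017 , -0.9998, -0.0106, -0.0471],
       [-0.9902, -0.0153, -0.1387,  0.4928],
       [ 0.1385,  0.0129, -0.9903,  1.2433],
       [ 0.    ,  0.    ,  0.    ,  1.    ]])}
{'time_s': 0.1, 'joints': array([1.0824, 0.3139, 0.0451, 1.3035, 0.    , 1.4312]), 'dq': array([-0.0004, -0.0036,  0.0036, -0.0023, -0.0003,  0.0013]), 'joint_efforts': array([  0.0034, -48.1724,  29.9243,   0.0128,  -0.0001,   0.    ]), 'eef_pos': array([0.1964, 0.5402, 0.4039]), 'tcp_rot': array([[-0.9398,  0.3417, -0.0008],
       [ 0.3417,  0.9398, -0.0014],
       [ 0.0002, -0.0016, -1.    ]]), 'ft_force': array([0.1606, 0.4472, 0.8403]), 'torque': array([ 0.0081,  0.0345, -0.0318]), 'grasp_force': 0.0, 'finger_gap': 0.08521962058592594}
```

View pics/top0.png

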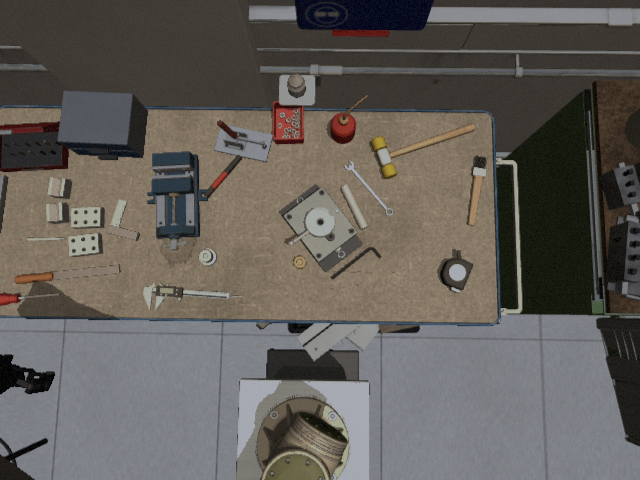

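View pics/scene0.png

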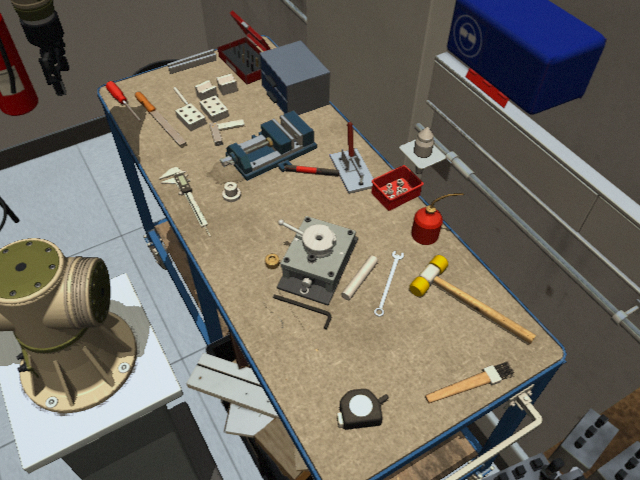

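The top view shows the jig at about (320,225), a bright disc with its pin toward lower left (290,241), and what may be the lock screw near (341,253). The scene view agrees. I'll enlarge crops of both.

```bash
python3 - <<'E'
import cv2,numpy as np
a=cv2.imread("pics/top0.png")[175:285,265:385]; b=cv2.imread("pics/scene0.png")[205:305,260:370]
a=cv2.resize(a,(600,550),interpolation=cv2.INTER_CUBIC); cv2.imwrite("pics/topc.png",a)
b=cv2.resize(b,(660,600),interpolation=cv2.INTER_CUBIC); cv2.imwrite("pics/scenec.png",b)
E
```

```text
(no output)
```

View pics/topc.png

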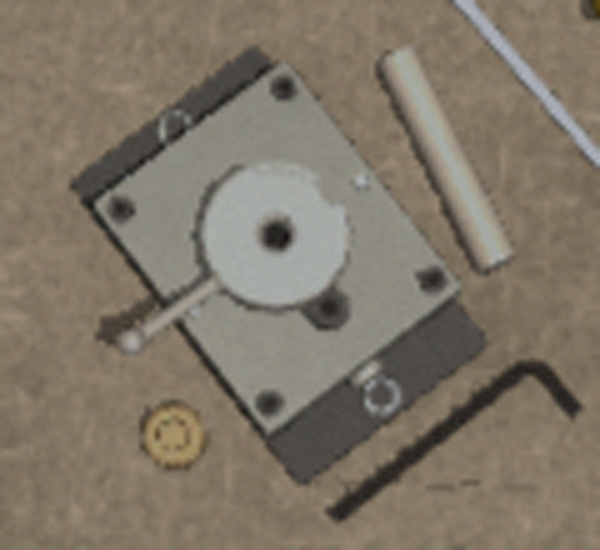

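View pics/scenec.png

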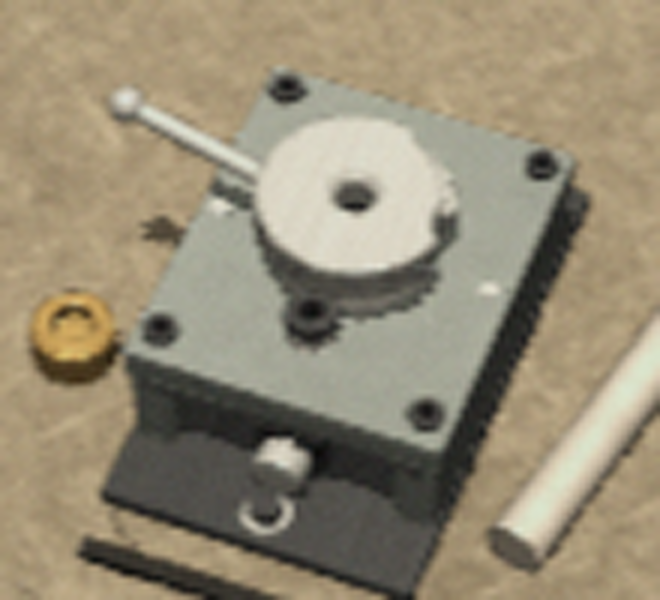

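The crops give these pixel positions:

| Point | Top view | Scene view |
|---|---|---|
| Bore | (320,222) | (319.2,237.5) |
| Screw | (330.4,236.6) | (312,256.7) |
| Pin ball | (291,243.2) | (280.8,221.8) |

The notch sits opposite the pin.

```bash
cat > h.py <<'E'
import numpy as np
from station import arm, grab_frame, calibration
np.set_printoptions(precision=4,suppress=True)
def atz(n,u,v,z):
    c=calibration(n); f=240/np.tan(np.radians(c["fovy"]/2)); T=c["camera_from_world"]; R=T[:3,:3]; o=-R.T@T[:3,3]
    d=R.T@np.array([(u-c["cx"])/f,(v-c["cy"])/f,1]); return o+d*(z-o[2])/d[2]
E
python3 - <<'E'
from h import *
P={"top":[(320,222,.093),(330.4,236.6,.0755),(291,243.2,.105)],"scene":[(319.2,237.5,.093),(312,256.7,.0755),(280.8,221.8,.105)]}
H={"top":[(284,86),(432,278),(268,403),(121,208)]}
for n in P:
    q=[atz(n,*p) for p in P[n]]; print(n,q)
    for i in (1,2):
        d=q[i]-q[0]; print(np.hypot(*d[:2]),np.degrees(np.arctan2(d[1],d[0])))
h=np.array([atz("top",265+u/5,175+v/5,.06) for u,v in H["top"]]); print(h,h.mean(0))
e=(h[1]-h[0]+h[2]-h[3])[:2]; print(np.linalg.norm(e)/2,np.degrees(np.arctan2(e[1],e[0])))
E
```

```text
top [array([ 0.5277, -0.0352,  0.093 ]), array([ 0.4956, -0.0605,  0.0755]), array([0.4743, 0.0315, 0.105 ])]
0.04086075449493722 -141.7799855105378
0.08552161860917223 128.67503636288654
scene [array([ 0.5274, -0.0374,  0.093 ]), array([ 0.4955, -0.0621,  0.0755]), array([0.4737, 0.0322, 0.105 ])]
0.040341551486516636 -142.25114315978573
0.08787618503170809 127.63781973797296
[[ 0.6079 -0.0378  0.06  ]
 [ 0.5134 -0.1114  0.06  ]
 [ 0.451  -0.0327  0.06  ]
 [ 0.5458  0.0409  0.06  ]] [ 0.5295 -0.0353  0.06  ]
0.11989039579424371 -142.11951780632734
```

Careful with the scale: shifts go in shares of 250 mm and turns go in shares of 180 degrees. That gives: -18 cm is -0.72, -14.4 cm is -0.576, 20 degrees is 0.1111.

Emit:
{"name": "step_arm", "arguments": {
  "deltas": [
    [1,0.072,-0.144,-0.016,0,0,0.0222],
    [1,0.144,-0.288,-0.032,0,0,0.0444],
    [1,0.216,-0.432,-0.048,0,0,0.0667],
    [1,0.288,-0.576,-0.064,0,0,0.0889],
    [1,0.36,-0.72,-0.08,0,0,0.1111]
  ]
}}

```text
time_s: 0.52
eef_pos: [0.2866, 0.3587, 0.3841]
tcp_rot: [[-1.0, -0.005, -0.0], [-0.005, 1.0, -0.0], [0.0, -0.0, -1.0]]
ft_force: [0.1, 0.7, -0.3]
finger_gap: 0.0254
grasp_force: 0.0
```

Scaled: -18 cm is -0.72, -14.4 cm is -0.576, 20 degrees is 0.1111.

Emit:
{"name": "step_arm", "arguments": {
  "deltas": [
    [1,0.072,-0.144,-0.016,0,0,0.0222],
    [1,0.144,-0.288,-0.032,0,0,0.0444],
    [1,0.216,-0.432,-0.048,0,0,0.0667],
    [1,0.288,-0.576,-0.064,0,0,0.0889],
    [1,0.36,-0.72,-0.08,0,0,0.1111]
  ]
}}

```text
time_s: 0.93
eef_pos: [0.3767, 0.1785, 0.3644]
tcp_rot: [[-0.938, -0.346, -0.0], [-0.346, 0.938, 0.0], [0.0, 0.0, -1.0]]
ft_force: [1.4, 0.3, 0.4]
finger_gap: 0.0
grasp_force: 0.0
```

Scaled: -18.1 cm is -0.724, -14.4 cm is -0.576, 18 degrees is 0.1.

Emit:
{"name": "step_arm", "arguments": {
  "deltas": [
    [1,0.072,-0.144,-0.032,0,0,0.0222],
    [1,0.144,-0.288,-0.064,0,0,0.0444],
    [1,0.216,-0.432,-0.096,0,0,0.0667],
    [1,0.288,-0.576,-0.128,0,0,0.0833],
    [1,0.36,-0.724,-0.16,0,0,0.1]
  ]
}}

```text
time_s: 1.35
eef_pos: [0.4667, -0.0024, 0.3242]
tcp_rot: [[-0.786, -0.618, -0.0], [-0.618, 0.786, 0.0], [-0.0, 0.0, -1.0]]
ft_force: [0.8, 1.0, 0.4]
finger_gap: -0.0005
grasp_force: 0.0
```

```bash
python3 - <<'E'
from h import *
import cv2
f=grab_frame("wrist"); cv2.imwrite("pics/w1.png",f[:,:,::-1]); c=calibration("wrist"); print(c, arm.get_obs()["joints"])
E
```

```text
{'fovy': 63.98954887584084, 'cx': 324.57038151654285, 'cy': 235.93406135617928, 'camera_from_world': array([[-0.6139,  0.7894, -0.0044,  0.2954],
       [ 0.749 ,  0.5842,  0.3127, -0.3624],
       [ 0.2494,  0.1886, -0.9498,  0.1878],
       [ 0.    ,  0.    ,  0.    ,  1.    ]])} [-0.1863  0.154  -0.3662  1.048  -0.0038 -0.8493]
```

View pics/w1.png

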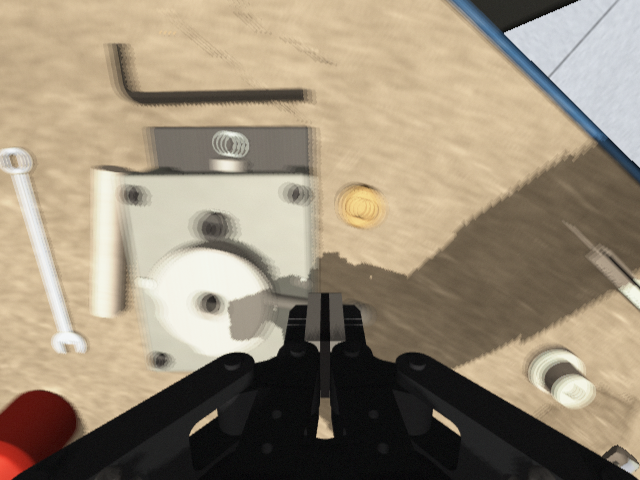

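The wrist view, slightly motion-blurred, shows the shut fingertips at about (325,295). The disc is at (210,300), the screw at (215,225), and the pin runs right from the disc under the fingers. I'll go down and check the contact.

Emit:
{"name": "step_arm", "arguments": {
  "deltas": [
    [1,-0.008,0,-0.06,0,0,0],
    [1,-0.008,0,-0.12,0,0,0],
    [1,-0.008,0,-0.18,0,0,0],
    [1,-0.008,0,-0.24,0,0,0],
    [1,-0.008,0,-0.276,0,0,0]
  ]
}}

```text
time_s: 1.82
eef_pos: [0.4636, -0.0002, 0.2541]
tcp_rot: [[-0.788, -0.615, -0.003], [-0.615, 0.788, 0.001], [0.002, 0.002, -1.0]]
ft_force: [-0.2, -0.0, -1.1]
finger_gap: -0.0003
grasp_force: 0.0
```

```bash
python3 - <<'E'
from h import *
import cv2
o=arm.get_obs(); print(o["eef_pos"],o["ft_force"])
f=grab_frame("scene"); cv2.imwrite("pics/s1.png",cv2.resize(f[165:305,230:390,::-1],(640,560),interpolation=cv2.INTER_CUBIC))
E
```

```text
[ 0.4636 -0.0002  0.2541] [-0.1711 -0.0154 -1.1319]
```

View pics/s1.png

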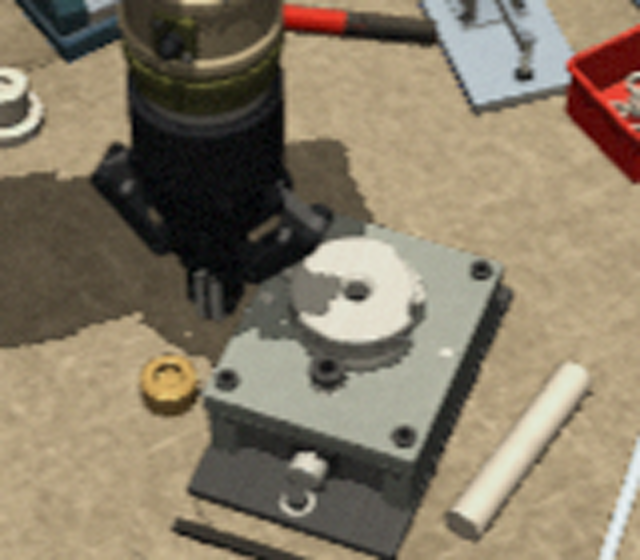

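```bash
cat >> h.py <<'E'
A=np.array([0.528,-0.036])
def pose(th,off,r=66):  # tcp xy for pin angle th deg, tangential ccw offset mm
    t=np.radians(th); return A+.001*(r*np.array([np.cos(t),np.sin(t)])+off*np.array([-np.sin(t),np.cos(t)]))
E
python3 - <<'E'
from h import *
for z in (.07,.082): print(z,atz("scene",283,243.8,z))
for th in range(128,-40,-6): print(th,*[np.round(100*pose(th,o),2) for o in(15,)])
E
```

```text
0.07 [0.4615 0.0025 0.07  ]
0.082 [ 0.4573 -0.0061  0.082 ]
128 [47.55  0.68]
122 [48.03  1.2 ]
116 [48.56  1.67]
110 [49.13  2.09]
104 [49.75  2.44]
98 [50.4   2.73]
92 [51.07  2.94]
86 [51.76  3.09]
80 [52.47  3.16]
74 [53.18  3.16]
68 [53.88  3.08]
62 [54.57  2.93]
56 [55.25  2.71]
50 [55.89  2.42]
44 [56.51  2.06]
38 [57.08  1.65]
32 [57.6   1.17]
26 [58.07  0.64]
20 [58.49  0.07]
14 [58.84 -0.55]
8 [59.13 -1.2 ]
2 [59.34 -1.87]
-4 [59.49 -2.56]
-10 [59.56 -3.27]
-16 [59.56 -3.98]
-22 [59.48 -4.68]
-28 [59.33 -5.37]
-34 [59.11 -6.05]
```

Scaled: 3.35 cm is 0.134, 2.73 cm is 0.1092, -24 degrees is -0.1333.

Emit:
{"name": "step_arm", "arguments": {
  "deltas": [
    [1,0.046,0.0292,0,0,0,0],
    [1,0.0652,0.05,0,0,0,-0.0333],
    [1,0.0864,0.0688,0,0,0,-0.0667],
    [1,0.1092,0.0856,0,0,0,-0.1],
    [1,0.134,0.0996,0,0,0,-0.1333]
  ]
}}

```text
time_s: 2.28
eef_pos: [0.4977, 0.0251, 0.2559]
tcp_rot: [[-0.971, -0.237, -0.001], [-0.237, 0.971, 0.0], [0.001, 0.0, -1.0]]
ft_force: [-1.6, 0.2, -1.1]
finger_gap: -0.0
grasp_force: 0.6
```

Scaled: 3.43 cm is 0.1372, 2.72 cm is 0.1088, -30 degrees is -0.1667.

Emit:
{"name": "step_arm", "arguments": {
  "deltas": [
    [1,0.026,0.0116,0,0,0,-0.0333],
    [1,0.0528,0.02,0,0,0,-0.0667],
    [1,0.0804,0.026,0,0,0,-0.1],
    [1,0.1088,0.0288,0,0,0,-0.1333],
    [1,0.1372,0.0288,0,0,0,-0.1667]
  ]
}}

```text
time_s: 2.7
eef_pos: [0.5321, 0.0325, 0.256]
tcp_rot: [[-0.96, 0.28, -0.001], [0.28, 0.96, 0.001], [0.001, 0.001, -1.0]]
ft_force: [-1.0, 0.5, -0.4]
finger_gap: 0.0
grasp_force: 0.6
```

Scaled: 2.71 cm is 0.1084, 2.07 cm is 0.0828, -24 degrees is -0.1333.

Emit:
{"name": "step_arm", "arguments": {
  "deltas": [
    [1,0.028,-0.0032,0,0,0,-0.0333],
    [1,0.0556,-0.0092,0,0,0,-0.0667],
    [1,0.0828,-0.018,0,0,0,-0.1],
    [1,0.1084,-0.0296,0,0,0,-0.1333],
    [1,0.1084,-0.0296,0,0,0,-0.1333]
  ]
}}

```text
time_s: 3.12
eef_pos: [0.5602, 0.0243, 0.2561]
tcp_rot: [[-0.765, 0.645, 0.001], [0.645, 0.765, 0.0], [-0.001, 0.001, -1.0]]
ft_force: [-0.9, -0.1, 0.5]
finger_gap: 0.0002
grasp_force: 0.0
```

```bash
python3 - <<'E'
from h import *
import cv2
o=arm.get_obs(); print(o["eef_pos"],o["tcp_rot"][:,1],o["ft_force"])
f=grab_frame("top"); cv2.imwrite("pics/t2.png",f[:,:,::-1]);g=grab_frame("scene");cv2.imwrite("pics/s2.png",g[:,:,::-1])
b=lambda i:cv2.resize(i[:,:,::-1],(400,500),interpolation=cv2.INTER_CUBIC)
cv2.imwrite("pics/ts2.png",np.hstack([b(f[175:275,270:350]),b(g[200:300,270:350])]))
E
```

```text
[0.5602 0.0243 0.2561] [0.6446 0.7645 0.0006] [-0.8505 -0.133   0.4836]
```

View pics/ts2.png

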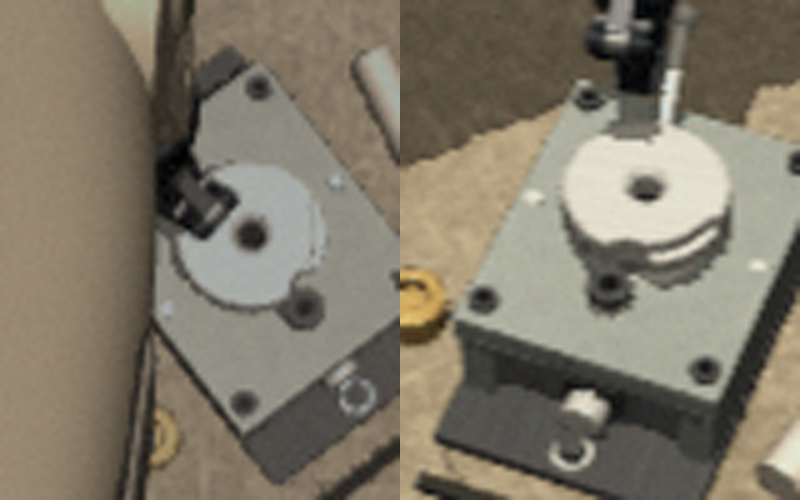

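The bush turned. The notch, at about scene-crop (627,250), is nearly over the screw at (608,290). The ball is at crop (683,15), which is scene pixel (326.6,203).

```bash
python3 - <<'E'
from h import *
A2=(atz("scene",319.1,237.4,.093))[:2]
for u,v,z in((326.6,203,.105),(325.6,211,.0995),(315.4,250,.093)):
    p=atz("scene",u,v,z)[:2]; 
    for a in (A,A2): d=p-a; print(u,v,p,np.hypot(*d),np.degrees(np.arctan2(d[1],d[0])))
p=np.array([.5602,.0243])-A
print(np.hypot(*p),np.degrees(np.arctan2(p[1],p[0])))
E
```

```text
326.6 203 [0.5856 0.0294] 0.08720638978539044 48.623319496711375
326.6 203 [0.5856 0.0294] 0.08843803500682017 48.77104444542068
325.6 211 [0.5744 0.0147] 0.0687011951093075 47.57030141060403
325.6 211 [0.5744 0.0147] 0.06992859706517658 47.775637665808496
315.4 250 [ 0.5036 -0.0621] 0.03568882350180726 -133.04536576665214
315.4 250 [ 0.5036 -0.0621] 0.03446564370723706 -133.48387619516896
0.06835883264070562 61.89793087272362
```

Scaled: 1.01 cm is 0.0404, -0.63 cm is -0.0252, -10 degrees is -0.0556.

Emit:
{"name": "step_arm", "arguments": {
  "deltas": [
    [1,0.014,-0.0084,0,0,0,-0.0167],
    [1,0.028,-0.0168,0,0,0,-0.0389],
    [1,0.0404,-0.0252,0,0,0,-0.0556],
    [1,0.0404,-0.0252,0,0,0,-0.0556],
    [1,0.0404,-0.0252,0,0,0,-0.0556]
  ]
}}

```text
time_s: 3.63
eef_pos: [0.5692, 0.0181, 0.2559]
tcp_rot: [[-0.645, 0.764, 0.0], [0.764, 0.645, -0.0], [-0.0, 0.0, -1.0]]
ft_force: [0.1, -0.2, 0.0]
finger_gap: -0.0001
grasp_force: 0.0
```

Emit:
{"name": "step_arm", "arguments": {
  "deltas": [
    [1,-0.0384,0.046,0,0,0,0],
    [1,-0.0384,0.046,0.12,0,0,0],
    [1,-0.0384,0.046,0.24,0,0,0],
    [1,-0.0384,0.046,0.32,0,0,0],
    [1,-0.0384,0.046,0.32,0,0,0]
  ]
}}

```text
time_s: 4.05
eef_pos: [0.5604, 0.0303, 0.3408]
tcp_rot: [[-0.645, 0.764, 0.008], [0.764, 0.645, -0.0], [-0.005, 0.006, -1.0]]
ft_force: [0.9, 0.3, 0.4]
finger_gap: 0.0
grasp_force: 0.0
```

```bash
python3 - <<'E'
from h import *
import cv2
o=arm.get_obs(); print(o["eef_pos"],o["tcp_rot"][:,1],o["ft_force"])
g=grab_frame("scene");cv2.imwrite("pics/s3.png",g[:,:,::-1])
f=grab_frame("wrist");print(calibration("wrist")["camera_from_world"]);cv2.imwrite("pics/w3.png",f[:,:,::-1])
b=lambda i,w,h:cv2.resize(i[:,:,::-1],(w,h),interpolation=cv2.INTER_CUBIC)
cv2.imwrite("pics/sw3.png",np.vstack([b(g[195:270,280:380],800,600)]))
E
```

```text
[0.5604 0.0303 0.3408] [0.7642 0.645  0.0057] [0.8529 0.2897 0.3926]
[[ 0.7659  0.6429  0.0013 -0.4482]
 [ 0.6098 -0.7271  0.3154 -0.3387]
 [ 0.2037 -0.2408 -0.949   0.2099]
 [ 0.      0.      0.      1.    ]]
```

View pics/sw3.png

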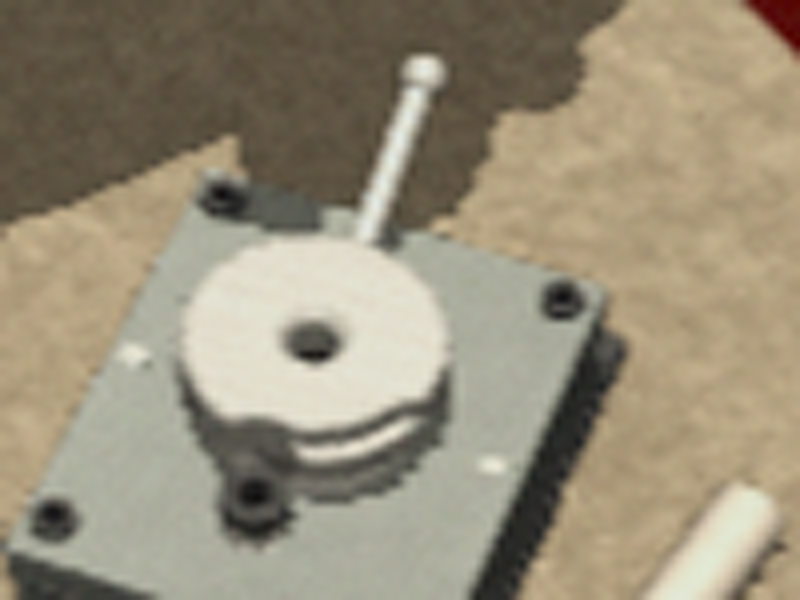

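The ball is at crop (425,72), the bore at (313,342) and the screw centre at (252,495). The notch appears to be over the screw.

```bash
python3 - <<'E'
from h import *
a=lambda d:np.degrees(np.arctan2(d[1],d[0]))
g=lambda u,v,z:atz("scene",280+(u+.5)/8-.5,195+(v+.5)/8-.5,z)[:2]
b=g(313,342,.093);s=g(252,495,.0755);p=g(425,72,.105);p2=g(370,232,.0915)
print(b,s,p,a(s-b),a(s-A),a(p-b),a(p-A),a(p2-b),a(p-s),a(p-p2))
n1=g(232,420,.093);n2=g(300,430,.093);print(a((n1+n2)/2-b),a(n1-b),a(n2-b))
E
```

```text
[ 0.5267 -0.0364] [ 0.4942 -0.0605] [0.5963 0.0214] -143.5030561497339 -144.06154330327075 39.73347205284651 40.04139715587183 38.10117495379926 38.73199932600285 41.16281752270018
-144.316415536919 -159.34810660033818 -127.17123760862962
```

```bash
python3 - <<'E'
from h import *
a=lambda d:np.degrees(np.arctan2(d[1],d[0]))
g=lambda u,v,z:atz("scene",280+(u+.5)/8-.5,195+(v+.5)/8-.5,z)[:2]
h=[g(222,197,.06),g(563,298,.06),g(53,520,.06)]
print(a(h[2]-h[0]),a(h[1]-h[0])-90, (h[1]+h[2])/2)
k=lambda u,v:atz("scene",260+(u+.5)/6-.5,205+(v+.5)/6-.5,.06)[:2]
q=[k(287,88),k(542,164),k(160,328),k(426,413)]
print(a(q[2]-q[0]+q[3]-q[1]),a(q[1]-q[0]+q[3]-q[2])-90,sum(q)/4)
# wrist crop
import cv2
c=calibration("wrist")
for n,w in(("axis",[*A,.093]),("ball",[.528+.086*np.cos(.66),-.036+.086*np.sin(.66),.105]),("screw",[.495,-.062,.0755])):
    T=np.array([[0.7659,0.6429,0.0013,-0.4482],[0.6098,-0.7271,0.3154,-0.3387],[0.2037,-0.2408,-0.949,0.2099]])
    x=T@np.array(w+[1]); f=240/np.tan(np.radians(c["fovy"]/2)); print(n,x[0]/x[2]*f+c["cx"],x[1]/x[2]*f+c["cy"])
E
```

```text
-141.59833601774017 -141.50148237360733 [ 0.5291 -0.0329]
-141.91009210635357 -141.68235828591062 [ 0.5292 -0.0326]
axis 216.64109671421352 298.5682314467083
ball 356.84109195736517 312.9916867877354
screw 159.9628389459242 284.3961332231033
```

Scaled: -8 cm is -0.32, -1.26 cm is -0.0504, -1.5 degrees is -0.0083.

Emit:
{"name": "step_arm", "arguments": {
  "deltas": [
    [1,0,0,-0.16,0,0,0],
    [1,0,0,-0.32,0,0,0],
    [1,0.02,-0.024,-0.32,0,0,0],
    [1,0.0436,-0.0504,-0.32,0,0,-0.0083],
    [1,0.0436,-0.0504,-0.32,0,0,-0.0083]
  ]
}}

```text
time_s: 4.57
eef_pos: [0.572, 0.0158, 0.2564]
tcp_rot: [[-0.621, 0.784, 0.001], [0.784, 0.621, -0.0], [-0.001, 0.0, -1.0]]
ft_force: [-0.3, 1.1, -0.4]
finger_gap: -0.0001
grasp_force: 0.5
```

Scaled: 8 cm is 0.32, 4 cm is 0.16.

Emit:
{"name": "step_arm", "arguments": {
  "deltas": [
    [1,0,0,0,0,0,0],
    [1,-0.0384,0.046,0,0,0,0],
    [1,-0.0384,0.046,0.16,0,0,0],
    [1,-0.0384,0.046,0.32,0,0,0],
    [1,-0.0384,0.046,0.32,0,0,0]
  ]
}}

```text
time_s: 4.98
eef_pos: [0.5628, 0.0291, 0.3451]
tcp_rot: [[-0.623, 0.782, 0.014], [0.782, 0.623, -0.001], [-0.01, 0.01, -1.0]]
ft_force: [1.8, 0.5, 0.7]
finger_gap: -0.0001
grasp_force: 0.0
```

Scaled: -6.35 cm is -0.254, -6 cm is -0.24.

Emit:
{"name": "step_arm", "arguments": {
  "deltas": [
    [1,-0.064,-0.128,0,0,0,0],
    [1,-0.128,-0.254,0,0,0,0],
    [1,-0.128,-0.254,-0.08,0,0,0],
    [1,-0.128,-0.254,-0.18,0,0,0],
    [1,-0.128,-0.254,-0.24,0,0,0]
  ]
}}

```text
time_s: 5.4
eef_pos: [0.5287, -0.0351, 0.2762]
tcp_rot: [[-0.622, 0.783, 0.003], [0.783, 0.622, -0.0], [-0.002, 0.002, -1.0]]
ft_force: [-0.3, 0.2, -0.8]
finger_gap: 0.0
grasp_force: 0.0
```

Scaled: -1 cm is -0.04, -0.8 cm is -0.032.

Emit:
{"name": "step_arm", "arguments": {
  "deltas": [
    [1,0,0,-0.008,0,0,0],
    [1,0,0,-0.016,0,0,0],
    [1,0,0,-0.024,0,0,0],
    [1,0,0,-0.032,0,0,0],
    [1,0,0,-0.04,0,0,0]
  ]
}}

```text
time_s: 5.82
eef_pos: [0.5297, -0.0349, 0.2669]
tcp_rot: [[-0.623, 0.782, 0.002], [0.782, 0.623, -0.0], [-0.002, 0.002, -1.0]]
ft_force: [-0.3, -0.1, -0.1]
finger_gap: 0.0002
grasp_force: 0.0
```

Contact should come at about z 0.266 and seating at about 0.249.

Scaled: -0.5 cm is -0.02, -0.4 cm is -0.016.

Emit:
{"name": "step_arm", "arguments": {
  "deltas": [
    [1,0,0,-0.004,0,0,0],
    [1,0,0,-0.008,0,0,0],
    [1,0,0,-0.012,0,0,0],
    [1,0,0,-0.016,0,0,0],
    [1,0,0,-0.02,0,0,0]
  ]
}}

```text
time_s: 6.23
eef_pos: [0.5297, -0.035, 0.2621]
tcp_rot: [[-0.623, 0.782, 0.002], [0.782, 0.623, -0.0], [-0.002, 0.002, -1.0]]
ft_force: [-1.2, 1.6, 5.3]
finger_gap: 0.0001
grasp_force: 3.1
```

Emit:
{"name": "step_arm", "arguments": {
  "deltas": [
    [1,0,0,-0.004,0,0,0],
    [1,0,0,-0.008,0,0,0],
    [1,0,0,-0.012,0,0,0],
    [1,0,0,-0.016,0,0,0],
    [1,0,0,-0.02,0,0,0]
  ]
}}

```text
time_s: 6.65
eef_pos: [0.5297, -0.035, 0.257]
tcp_rot: [[-0.623, 0.782, 0.002], [0.782, 0.623, -0.0], [-0.002, 0.002, -1.0]]
ft_force: [-2.1, 0.7, 5.8]
finger_gap: -0.0003
grasp_force: 3.1
```

Scaled: -0.3 cm is -0.012, -0.2 cm is -0.008.

Emit:
{"name": "step_arm", "arguments": {
  "deltas": [
    [1,0,0,-0.004,0,0,0],
    [1,0,0,-0.008,0,0,0],
    [1,0,0,-0.012,0,0,0],
    [1,0,0,-0.012,0,0,0],
    [1,0,0,-0.012,0,0,0]
  ]
}}

```text
time_s: 7.07
eef_pos: [0.5297, -0.035, 0.2539]
tcp_rot: [[-0.623, 0.782, 0.002], [0.782, 0.623, 0.0], [-0.001, 0.002, -1.0]]
ft_force: [-0.5, 0.2, 5.9]
finger_gap: 0.0
grasp_force: 2.8
```

It is sliding down at a steady 6 N, so the notch is aligned. I'll press on to the stop.

Scaled: -0.4 cm is -0.016, -0.3 cm is -0.012.

Emit:
{"name": "step_arm", "arguments": {
  "deltas": [
    [1,0,0,-0.004,0,0,0],
    [1,0,0,-0.008,0,0,0],
    [1,0,0,-0.012,0,0,0],
    [1,0,0,-0.016,0,0,0],
    [1,0,0,-0.016,0,0,0]
  ]
}}

```text
time_s: 7.48
eef_pos: [0.5297, -0.035, 0.2497]
tcp_rot: [[-0.623, 0.782, 0.002], [0.782, 0.623, 0.0], [-0.001, 0.002, -1.0]]
ft_force: [-0.6, 0.6, 3.5]
finger_gap: 0.0003
grasp_force: 2.2
```

Scaled: -0.2 cm is -0.008, -0.15 cm is -0.006.

Emit:
{"name": "step_arm", "arguments": {
  "deltas": [
    [1,0,0,-0.002,0,0,0],
    [1,0,0,-0.004,0,0,0],
    [1,0,0,-0.006,0,0,0],
    [1,0,0,-0.008,0,0,0],
    [1,0,0,-0.008,0,0,0]
  ]
}}

```text
time_s: 7.9
eef_pos: [0.5296, -0.035, 0.2493]
tcp_rot: [[-0.623, 0.782, 0.003], [0.782, 0.623, -0.0], [-0.002, 0.002, -1.0]]
ft_force: [-5.0, 2.5, 16.3]
finger_gap: -0.0001
grasp_force: 8.5
```

The bush is seated: z stopped at 0.2493 with the force rising to 16 N. Next I lift and go back beside the pin, at a lower height.

Scaled: 8.5 cm is 0.34, 8 cm is 0.32.

Emit:
{"name": "step_arm", "arguments": {
  "deltas": [
    [1,0,0,0.16,0,0,0],
    [1,0,0,0.32,0,0,0],
    [1,0.04,0.084,0.34,0,0,0],
    [1,0.084,0.168,0.34,0,0,0],
    [1,0.124,0.26,0.34,0,0,0]
  ]
}}

```text
time_s: 8.32
eef_pos: [0.561, 0.03, 0.3334]
tcp_rot: [[-0.621, 0.783, 0.003], [0.783, 0.621, -0.001], [-0.002, 0.002, -1.0]]
ft_force: [0.4, -0.4, -0.2]
finger_gap: 0.0001
grasp_force: 0.0
```

Scaled: -9 cm is -0.36, -7.5 cm is -0.3.

Emit:
{"name": "step_arm", "arguments": {
  "deltas": [
    [1,0,0,-0.08,0,0,0],
    [1,0,0,-0.2,0,0,0],
    [1,0,0,-0.3,0,0,0],
    [1,0,0,-0.36,0,0,0],
    [1,0,0,-0.36,0,0,0]
  ]
}}

```text
time_s: 8.73
eef_pos: [0.5583, 0.0302, 0.238]
tcp_rot: [[-0.623, 0.782, -0.007], [0.782, 0.623, 0.001], [0.005, -0.005, -1.0]]
ft_force: [-0.4, -0.2, -0.3]
finger_gap: 0.0002
grasp_force: 0.0
```

Scaled: -3.53 cm is -0.1412, -2.91 cm is -0.1164, -24 degrees is -0.1333.

Emit:
{"name": "step_arm", "arguments": {
  "deltas": [
    [1,0.0444,-0.0532,0,0,0,0],
    [1,0.0652,-0.0724,0,0,0,-0.0333],
    [1,0.084,-0.0936,0,0,0,-0.0667],
    [1,0.1008,-0.1164,0,0,0,-0.1],
    [1,0.1148,-0.1412,0,0,0,-0.1333]
  ]
}}

```text
time_s: 9.15
eef_pos: [0.5891, -0.0055, 0.2427]
tcp_rot: [[-0.246, 0.969, 0.0], [0.969, 0.246, 0.001], [0.001, 0.0, -1.0]]
ft_force: [-2.3, 1.3, 0.3]
finger_gap: 0.0
grasp_force: 0.7
```

Scaled: -3.2 cm is -0.128, -2.72 cm is -0.1088, -28 degrees is -0.1556.

Emit:
{"name": "step_arm", "arguments": {
  "deltas": [
    [1,0.0116,-0.026,0,0,0,-0.0333],
    [1,0.02,-0.0528,0,0,0,-0.0667],
    [1,0.026,-0.0804,0,0,0,-0.1],
    [1,0.0288,-0.1088,0,0,0,-0.1333],
    [1,0.0288,-0.128,0,0,0,-0.1556]
  ]
}}

```text
time_s: 9.57
eef_pos: [0.5964, -0.0378, 0.2429]
tcp_rot: [[0.238, 0.971, 0.001], [0.971, -0.238, 0.0], [0.001, 0.001, -1.0]]
ft_force: [-1.1, 1.2, -0.3]
finger_gap: 0.0001
grasp_force: 0.6
```

Scaled: -0.93 cm is -0.0372, -0.08 cm is -0.0032, -8 degrees is -0.0444.

Emit:
{"name": "step_arm", "arguments": {
  "deltas": [
    [1,0,-0.01,0,0,0,-0.0111],
    [1,-0.0008,-0.0188,0,0,0,-0.0222],
    [1,-0.002,-0.028,0,0,0,-0.0333],
    [1,-0.0032,-0.0372,0,0,0,-0.0444],
    [1,-0.0032,-0.0372,0,0,0,-0.0444]
  ]
}}

```text
time_s: 9.98
eef_pos: [0.5955, -0.0468, 0.2429]
tcp_rot: [[0.367, 0.93, 0.001], [0.93, -0.367, 0.0], [0.001, 0.001, -1.0]]
ft_force: [0.2, 1.2, -0.5]
finger_gap: -0.0001
grasp_force: 0.5
```

Scaled: -0.3 cm is -0.012, -0.2 cm is -0.008, -3 degrees is -0.0167.

Emit:
{"name": "step_arm", "arguments": {
  "deltas": [
    [1,-0.0008,-0.004,0,0,0,-0.0056],
    [1,-0.0016,-0.008,0,0,0,-0.0111],
    [1,-0.0024,-0.012,0,0,0,-0.0167],
    [1,-0.0024,-0.012,0,0,0,-0.0167],
    [1,-0.0024,-0.012,0,0,0,-0.0167]
  ]
}}

```text
time_s: 10.4
eef_pos: [0.5954, -0.0486, 0.2428]
tcp_rot: [[0.413, 0.911, 0.003], [0.911, -0.413, 0.003], [0.004, 0.001, -1.0]]
ft_force: [1.2, 6.2, 2.1]
finger_gap: 0.0
grasp_force: 3.6
```

The force rose to 6 N, so the bush is at its stop. One small confirming push, then I retreat.

Scaled: -0.15 cm is -0.006, -0.1 cm is -0.004.

Emit:
{"name": "step_arm", "arguments": {
  "deltas": [
    [1,-0.0016,-0.004,0,0,0,0],
    [1,-0.0024,-0.006,0,0,0,0],
    [1,-0.0024,-0.006,0,0,0,0],
    [1,-0.0024,-0.006,0,0,0,0],
    [1,-0.0024,-0.006,0,0,0,0]
  ]
}}

```text
time_s: 10.82
eef_pos: [0.595, -0.0493, 0.2428]
tcp_rot: [[0.412, 0.911, 0.004], [0.911, -0.413, 0.005], [0.006, 0.001, -1.0]]
ft_force: [4.1, 11.0, 1.2]
finger_gap: -0.0
grasp_force: 5.3
```

Scaled: 9 cm is 0.36, 6 cm is 0.24.

Emit:
{"name": "step_arm", "arguments": {
  "deltas": [
    [1,0.012,0.028,0,0,0,0],
    [1,0.024,0.064,0,0,0,0],
    [1,0.024,0.064,0.08,0,0,0],
    [1,0.024,0.064,0.24,0,0,0],
    [1,0.024,0.064,0.36,0,0,0]
  ]
}}

```text
time_s: 11.23
eef_pos: [0.5999, -0.0347, 0.333]
tcp_rot: [[0.414, 0.91, -0.001], [0.91, -0.414, -0.001], [-0.001, -0.001, -1.0]]
ft_force: [1.6, 0.1, 0.8]
finger_gap: 0.0
grasp_force: 0.0
```

Scaled: 10 cm is 0.4, 8 cm is 0.32.

Emit:
{"name": "step_arm", "arguments": {
  "deltas": [
    [1,0,0.08,0.12,0,0,0],
    [1,0,0.2,0.24,0,0,0],
    [1,0,0.32,0.32,0,0,0],
    [1,0,0.4,0.32,0,0,0],
    [1,0,0.4,0.32,0,0,0]
  ]
}}

```text
time_s: 11.65
eef_pos: [0.6002, 0.0684, 0.4141]
tcp_rot: [[0.411, 0.912, 0.004], [0.912, -0.411, 0.0], [0.002, 0.004, -1.0]]
ft_force: [-0.6, -0.1, 0.0]
finger_gap: 0.0002
grasp_force: 0.0
```

```bash
python3 - <<'E'
from h import *
import cv2
g=grab_frame("scene")
cv2.imwrite("pics/s4.png",cv2.resize(g[195:270,280:380,::-1],(800,600),interpolation=cv2.INTER_CUBIC))
E
```

```text
(no output)
```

View pics/s4.png

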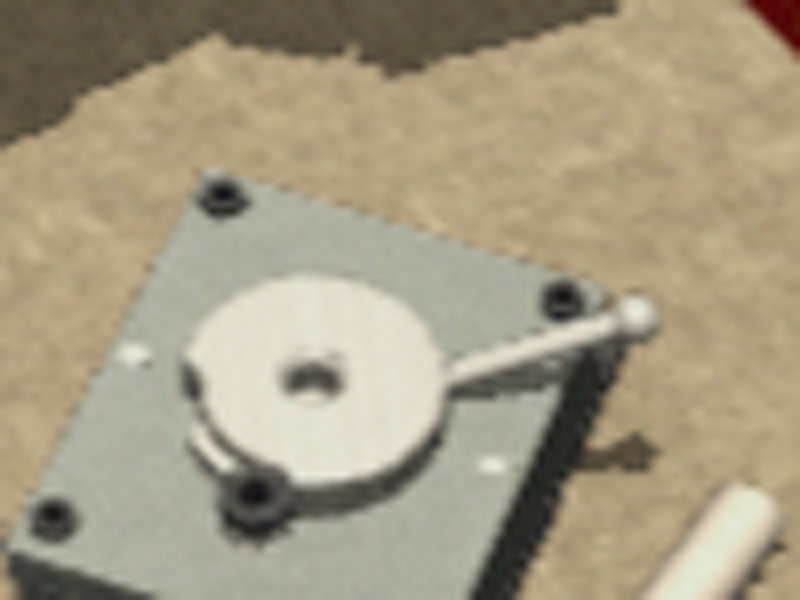

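The bush is down on the plate with its step running under the screw at crop (252,495). The pin's ball is at (635,317), the locked position, and the hand is clear.

```bash
python3 -c "
from h import *
p=atz('scene',280+635.5/8-.5,195+317.5/8-.5,.088)[:2]-np.array([.5285,-.035]);print(np.degrees(np.arctan2(p[1],p[0])))
print(arm.sign_off())"
```

```text
-23.148850045433857
the job is handed in; nothing more can be done
None
```

The bush is seated, its step is run under the lock screw's head to the stop (pin at -23.1°, about 61° clockwise of the notch position), the hand is clear, and the job is handed in; sign-off returned no verdict.

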